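# Stack the blanks and weight them with the hung pressing plate

## Robot

A 6-joint arm with a two-finger parallel gripper is mounted at the origin on the work surface. World frame = base frame: x ahead of the robot, y to its left, z up, the work surface at z = 0. Lengths are in mm, angles in rad, forces in N, time in s.
With the tool pointing down it reaches from about 250 to 775 mm from the base axis. Payload 4 kg.
Tool frame: the origin (TCP) lies midway between the tips of the shut fingers; the grasp point (between the pads) lies 19 mm behind it; z points along the fingers, y is the line along which they close (so a half turn about z gives the same grasp; the last joint's range is limited). The gripper opens to 85 mm and grips with 20 to 120 N. Pads are 22 mm wide; open, the fingers measure 114 mm over their backs; the gripper's body (76 mm by 85 mm) begins 54 mm behind the grasp point. The pads swing forward as they close: fully open they stand 13 mm farther back than shut.
Start: joints at [-0.103, 0.087, 1.371, -0, 1.684, -0.103], TCP at [550.019, -0.007, 204.241] pointing down, gripper open.
Joint ranges: [-3.1, 3.1], [-0.76, 2.03], [0.27, 2.55], [-1.08, 4.22], [0.17, 2.65], [-2.57, 2.57]. Speed limits (rad/s): [2.79, 2.79, 3.14, 3.14, 3.14, 3.14].

## Interface

Orientations are given as a 3x3 rotation matrix whose columns are the frame's x, y, z axes.
In Python, from rig import read_state, optics, r gives the robot as it stands. The module is installed in compiled form; this text tells all that it offers.
- The arm moves only by the tool arm_command, never from a script. Its argument "motion" is a list of rows, each a list of 5 numbers: the shift along the tool's x, y, z in cm, then the turn about the tool's z in rad, then the finger opening in cm, from 0 to 8.54. A call has 1 to 10 rows; each row is the pose to reach, as a shift and turn from the pose commanded when the call began, along the tool's axes at that moment; what a row does not reach only later rows make up. A row lasts 1/10 s, in which the tool goes at most 50 mm and 8.59 degrees, less where a joint would pass 70% of its speed; a pose out of reach is approached as far as the arm can. A call with a gripper value outside its range is refused whole. The fingers move at their own pace and stop on an object; "force" is the grip in N (left out, the last holds). Time passes only in rows, so rows that repeat a pose let the fingers close. It gives the time, the measured TCP pose, the force, the opening and the grip force at its end, in the units of the state.
- read_state(): the state, without advancing time (a new reading comes with each control period).
- optics.get_image(name): name is "scene" or "side" or "wrist"; returns a dict with "image" (400x640x3 uint8, blue, green, red), "camera_matrix" (3x3 intrinsics, pixels), "extrinsics" (4x4, takes a point from camera to world coordinates). Camera axes: x right, y up, looking along -z (the intrinsics and any distortion apply to the point x, -y, -z); pixel columns grow to the right and rows downward; lengths in mm; the calibration is good to about 2 mm. A picture is of the moment at which its call begins. There is no depth.
- r.finish_job(): hands the job in; it is judged then, once.
Trained networks look in a picture, given as the dict that the camera call returned (one of the last four; its "shot" number tells which), for a name from the list of things; names that differ only in an ending like _2 or _b are one class to them, and where a whole thing is asked for, a point or a joint stands for the part that bears it (a point fixed in the world has none). Each returns a list of dicts, best first, with "p" (0 to 1); they miss things now and then, are a little off and sometimes report something else, mostly with a low value. They report only what shows in the picture. A call takes as long as a camera call.
- optics.boxes_of(picture, query): "location" ([row, column] in pixels, amid what is visible of it).
- optics.trace(picture, query): "region" (400x640 bool, what is visible of it) and "location" ([row, column] in pixels, amid what is visible of it).
The state is a dict: "clock": time; "qpos": joint angles; "joint_velocities": joint speeds; "joint_efforts": joint torques, N m; "tcp_pos": TCP position; "tcp_rot": TCP orientation; "ft_force": force on the tool from outside, world axes, zero at the start; "torque": the same for the moment, N m; "gripper_width": opening from 0.0 (shut) to 1.0 (fully open); "gripper_force": force on a finger pad.
Only numpy, scipy, OpenCV 4.12 (cv2) and the standard library are available. Lean on these libraries where they do the work, as an engineer would, in place of code of your own. Each camera call takes 0.05 s, during which the arm holds its last target. There are 200 camera calls.

## Task

Clear the leftover block out of the stacking bed into the scrap box, then stack all the 80 by 50 mm wooden blanks lying about flat in the bed's cavity, one on another in one square pile. When the pile is made, take the aluminium pressing plate down from the sloping rack - slide it up until the studs stand in the wide ends of its keyholes, then lift it off - and lay it flat, handle up, centred and square on the pile, its long side along the pile's. Leave the other things on the bench alone.

Things in the scene. Friction and masses are not known exactly. Their poses are not given: they have to be found in the camera images.
- bed: Fixed plywood stacking bed, base 130 (own x) x 160 (own y) x 18 mm; origin at the centre of its underside. On it a dark rim 8 mm high, pieces about 20 mm wide, bounds a centred cavity 54 mm along x by 84 mm along y. The rim's two long sides (at +-x) are broken at the middle by notches 48 mm wide down to the cavity floor, for fingers.
- bed_floor (a point): Centre of the cavity floor of the bed, 18 mm above the bench; axes as the bed's (y = long side of the cavity, z up).
- blank1: One of up to five identical pale wooden blanks, flat boards 50 (own x) x 80 (own y) x 12 mm, 35 g, lying flat on the bench at the start; origin at the centre of its underside. Some may be absent in a run (3 to 5 are present). Pile height is 12 mm per blank.
- blank2: One of up to five identical pale wooden blanks, flat boards 50 (own x) x 80 (own y) x 12 mm, 35 g, lying flat on the bench at the start; origin at the centre of its underside. Some may be absent in a run (3 to 5 are present). Pile height is 12 mm per blank.
- blank3: One of up to five identical pale wooden blanks, flat boards 50 (own x) x 80 (own y) x 12 mm, 35 g, lying flat on the bench at the start; origin at the centre of its underside. Some may be absent in a run (3 to 5 are present). Pile height is 12 mm per blank.
- blank4: One of up to five identical pale wooden blanks, flat boards 50 (own x) x 80 (own y) x 12 mm, 35 g, lying flat on the bench at the start; origin at the centre of its underside. Some may be absent in a run (3 to 5 are present). Pile height is 12 mm per blank.
- blank5: One of up to five identical pale wooden blanks, flat boards 50 (own x) x 80 (own y) x 12 mm, 35 g, lying flat on the bench at the start; origin at the centre of its underside. Some may be absent in a run (3 to 5 are present). Pile height is 12 mm per blank.
- leftover: Leftover wooden block, 30 (own x) x 45 (own y) x 32 mm high, 30 g, lying in the cavity of the bed at the start; origin at the centre of its underside.
- scrap_box: Fixed open plywood scrap box, 140 x 140 mm outside, 50 mm high, walls and floor 6 mm; origin at the centre of its underside.
- rack: Fixed dark wooden rack, base 150 (x) x 200 (y) mm; origin at the centre of its underside. It carries a face board 170 mm long, 200 mm wide, sloping at 40 degrees (0.698 rad), rising towards the rack's +x (away from the robot), its face turned to the robot. The face's lower edge is 19 mm, its upper edge 129 mm above the bench.
- studs (a point): Point on the sloping face midway between its two headed steel studs, which stand square out of it 50 mm to either side (along this point's y). x points up the slope, z square out of the face. Shanks 9 mm in diameter; heads 19 mm in diameter, from 16 to 20 mm off the face, so the 8 mm plate lying on the face has 8 mm of play under them.
- plate: Loose aluminium pressing plate, 100 (own x) x 140 (own y) x 8 mm, 0.34 to 0.53 kg; origin at the centre of its underside, z square out of its upper face, on which the handle stands. At the start it hangs flat on the rack's sloping face, own x pointing up the slope, the studs in the upper, narrow ends of its two keyholes (at plate x = 22 to 24 mm).
- plate_handle (a point): Centre of the top of the plate's wooden handle block, 22 (x) x 70 (y) x 40 mm high, in the middle of the plate's upper face: it spans z = 8 to 48 mm above the plate's underside. Axes as the plate's.
- plate_wide (a point): Midway between the wide ends of the plate's two keyholes (at y = +-50 mm), on its underside, at plate x = -10 mm. Each: wide part 28 x 28 mm centred there, narrow part 12 mm wide running from it to x = +28 mm. When this point is within 4 mm of point studs along the slope (plate slid up by about 33 mm), the heads pass and the plate can be drawn off square to the face.
- short_offcut: Bystander: short wooden offcut 45 x 45 x 18 mm lying among the blanks. Origin at its underside.
- wax_tin: Bystander: low tin, 60 mm in diameter, 30 mm high. Origin at its underside.
- screwdriver: Bystander: screwdriver lying on the bench behind the rack. Origin at its underside.
- try_square: Bystander: try square, stock 100 mm, blade 130 mm. Origin at its underside.
- block_plane: Bystander: small hand plane 150 mm long, about 65 mm high. Origin at its underside.
- sanding_block: Bystander: cork block 110 x 65 x 35 mm. Origin at its underside.
- oil_bottle: Bystander: bottle 130 mm high, 56 mm in diameter. Origin at its underside.

How it is judged:
By the outcome, as a careful person would: the job done as asked, in the order asked, and still so for the second after the job is handed in, with the robot touching nothing.
Of blank1, blank2, blank3, blank4, blank5 only 3 to 5 are there at a start; the rules pass over those that are not, and their reading is None.
At some moment in a run one of blank1, blank2, blank3, blank4, blank5 may be knocked a few centimetres aside while the robot is not near it.
It also fails if it takes over 210 s, if anything falls off the work surface, if the arm or the gripper's body presses on something with over 40 N, if the wrist force passes 120 N, or if a joint passes its speed limit or range.

## Working session

There is one attempt and no reset: what is moved stays moved. The work goes in short steps, Python scripts to look and compute and a tool call to move; the robot and the scene stay as the last step left them, time stands still between calls to the robot, and variables do not carry over. Pictures are saved under pics/ and viewed, at most 15 in all, crops included, and the job is handed in when it is done.

Besides the shell and the picture viewer there is one more tool, called after ">>>" as name(argument=value, ...) on one line, values as JSON. arm_command: Moves the arm, as the interface text tells. Its arguments: {"type":"object","properties":{"motion":{"type":"array"},"force":{"type":"number"}},"required":["motion"]}

```bash
mkdir -p pics; ls; python3 - <<'E'
from rig import read_state, optics, r
import cv2,numpy as np
for n in ("scene","side"):
    p=optics.get_image(n); cv2.imwrite(f"pics/{n}0.png",p["image"]); print(n,p["camera_matrix"].tolist(),p["extrinsics"].round(3).tolist(),[k for k in p])
print(read_state())
E
```

```text
pics
scene [[450.2495561348419, 0.0, 324.44578863339046], [0.0, 450.2495561348419, 196.3704057252719], [0.0, 0.0, 1.0]] [[0.389, -0.698, 0.602, 1310.709], [0.921, 0.29, -0.259, -352.122], [0.006, 0.655, 0.756, 1059.584], [0.0, 0.0, 0.0, 1.0]] ['image', 'camera_matrix', 'extrinsics', 'shot']
side [[371.5075690020792, 0.0, 316.63811209762605], [0.0, 371.5075690020792, 196.88372446762656], [0.0, 0.0, 1.0]] [[0.904, 0.25, -0.346, 184.855], [-0.427, 0.557, -0.712, -761.787], [0.015, 0.792, 0.611, 726.099], [0.0, 0.0, 0.0, 1.0]] ['image', 'camera_matrix', 'extrinsics', 'shot']
{'clock': 0.1, 'qpos': array([-1.03091658e-01,  8.79322072e-02,  1.37211638e+00,  3.13768209e-08,
        1.68360055e+00, -1.03137780e-01]), 'joint_velocities': array([ 0.00036387, -0.00096181, -0.00123938, -0.00056264, -0.0015738 ,
       -0.00039008]), 'joint_efforts': array([ 2.78635656e-03, -3.53014469e+01, -3.14218891e+01, -1.15072685e-04,
        7.91701314e-03, -1.45799942e-05]), 'tcp_pos': array([5.49497395e+02, 5.19784317e-02, 2.03121568e+02]), 'tcp_rot': array([[-4.59081525e-05,  9.99997907e-01, -2.04556166e-03],
       [ 9.99999977e-01,  4.63412159e-05,  2.11661948e-04],
       [ 2.11756299e-04, -2.04555189e-03, -9.99997885e-01]]), 'ft_force': array([ 0.45130137,  0.31735994, -0.12797558]), 'torque': array([0.01087148, 0.0043041 , 0.06039359]), 'gripper_force': 0.0, 'gripper_width': 1.000297200754574}
```

View pics/scene0.png

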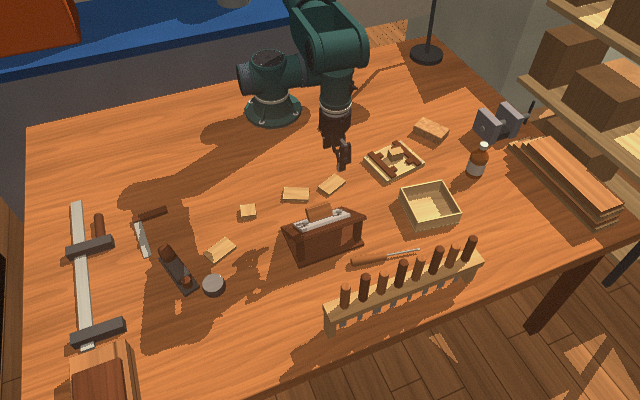

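View pics/side0.png

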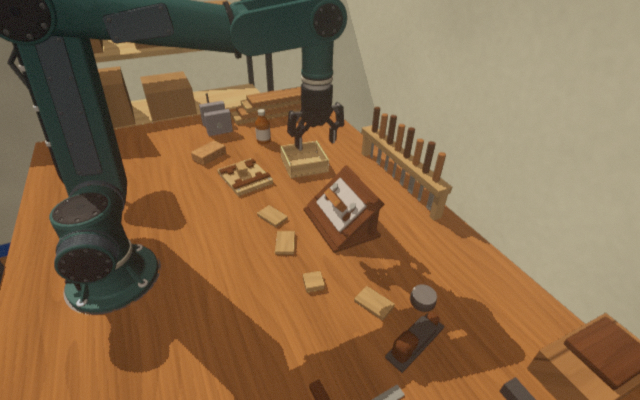

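```bash
cat > h.py <<'E'
from rig import read_state, optics, r
import cv2, numpy as np
from scipy.optimize import minimize
def project(p,P):
    E=p["extrinsics"]; c=(np.asarray(P,float)-E[:3,3])@E[:3,:3]
    c=c*[1,-1,-1]; u=c@p["camera_matrix"].T; return u[:,:2]/u[:,2:]
def back(p,rc,z):
    d=np.linalg.inv(p["camera_matrix"])@[rc[1]+.0,rc[0]+.0,1]; E=p["extrinsics"]
    d=E[:3,:3]@(d*[1,-1,-1]); o=E[:3,3]; return o+d*(z-o[2])/d[2]
def box(x,y,a,L,z0,rot=None):
    P=np.array([[i*L[0]/2,j*L[1]/2,k*L[2]] for i in(-1,1) for j in(-1,1) for k in(0,1)])
    c,s=np.cos(a),np.sin(a); R=np.array([[c,-s,0],[s,c,0],[0,0,1]])
    return P@R.T+[x,y,z0]
def soft(p,P):
    m=np.zeros((400,640),np.uint8); h=cv2.convexHull((project(p,P)*16).round().astype(np.int32))
    cv2.fillConvexPoly(m,h,255,cv2.LINE_AA,4); return m/255.
def fit(p,mask,L,z0=0,full=False):
    "pose x,y,yaw of a box from its mask; returns pose, IoU"
    mf=cv2.GaussianBlur(mask.astype(float),(0,0),1)
    ys,xs=np.nonzero(mask); g=back(p,(ys.mean(),xs.mean()),z0+L[2]/2)
    def cost(v): return ((cv2.GaussianBlur(soft(p,box(v[0],v[1],v[2],L,z0)),(0,0),1)-mf)**2).sum()
    best=None
    for a in np.arange(0,np.pi,np.pi/8):
        s=minimize(cost,[g[0],g[1],a],method="Nelder-Mead",options=dict(initial_simplex=np.array([[g[0],g[1],a],[g[0]+8,g[1],a],[g[0],g[1]+8,a],[g[0],g[1],a+.2]]),maxiter=150))
        if best is None or s.fun<best.fun: best=s
    m=soft(p,box(*best.x,L,z0))>.5
    return best.x,(m&mask).sum()/(m|mask).sum()
def yaw_near(a,period=np.pi): return (a+period/2)%period-period/2
SZ=dict(blank1=(50,80,12),leftover=(30,45,32),bed=(130,160,18),scrap_box=(140,140,50),short_offcut=(45,45,18),sanding_block=(65,110,35))
Z0=dict(leftover=18)
E
cat > look.py <<'E'
import sys; from h import *
cam=sys.argv[1]; p=optics.get_image(cam)
for q in sys.argv[2:]:
    for d in optics.trace(p,q):
        if d["p"]<.3: continue
        v,i=fit(p,d["region"],SZ[q],Z0.get(q,0)); print(cam,q,round(d["p"],2),np.round(d["location"]),"xy",v[:2].round(1),"yaw",round(yaw_near(v[2]),3),"iou",round(i,2),d["region"].sum())
E
python3 look.py scene blank1 leftover bed scrap_box short_offcut; python3 look.py side blank1 leftover bed scrap_box short_offcut
```

```text
scene blank1 0.98 [251. 219.] xy [ 542.9 -339.1] yaw 0.413 iou 0.88 503
scene blank1 0.73 [196. 294.] xy [428.4 -68.4] yaw -0.386 iou 0.83 358
scene blank1 0.6 [215. 320.] xy [535.2 -30.2] yaw -0.026 iou 0.6 776
scene leftover 0.74 [152. 395.] xy [414.2 285.1] yaw -0.6 iou 0.75 168
scene bed 0.74 [164. 391.] xy [418.  279.9] yaw 0.174 iou 0.79 1331
scene scrap_box 0.89 [203. 428.] xy [638.1 278. ] yaw 1.427 iou 0.96 2444
side blank1 0.87 [242. 287.] xy [428. -67.] yaw -0.401 iou 0.88 431
side blank1 0.81 [213. 274.] xy [433.5  52.2] yaw 0.398 iou 0.96 426
side blank1 0.68 [302. 374.] xy [ 543.  -337.9] yaw 0.405 iou 0.91 747
side leftover 0.55 [169. 239.] xy [412.8 293.3] yaw -0.117 iou 0.89 164
side bed 0.76 [177. 249.] xy [419.4 281. ] yaw 0.17 iou 0.84 1160
side scrap_box 0.95 [157. 305.] xy [636.9 281. ] yaw -0.149 iou 0.93 1404
side short_offcut 0.7 [279. 313.] xy [ 440.1 -226.7] yaw 1.297 iou 0.85 357
```

>>> arm_command(motion=[[4,-2,0,0,8.5],[8,-4,0,0,8.5],[12,-6,0,0,8.5],[16,-8,0,0,8.5],[20,-10,0,0,8.5],[24,-12,0,0,8.5],[28,-14,0,0,8.5],[28,-15,0,0,8.5],[28,-15,0,0,8.5]])

```text
clock: 1.6
tcp_pos: [398.9, 280.5, 204.4]
tcp_rot: [[-0.003, 1.0, 0.0], [1.0, 0.003, -0.0], [-0.0, 0.0, -1.0]]
ft_force: [0.6, -0.9, -0.3]
gripper_width: 0.997
gripper_force: 0.0
```

```bash
python3 - <<'E'
from h import *
p=optics.get_image("wrist"); cv2.imwrite("pics/w1.png",p["image"]); print(p["extrinsics"].round(2).tolist(),read_state()["tcp_pos"])
for q in("bed","leftover"):
    for d in optics.trace(p,q):
        if d["p"]>.3: v,i=fit(p,d["region"],SZ[q],Z0.get(q,0)); print(q,d["p"],d["location"],v,i)
E
python3 look.py scene blank1 leftover
```

```text
[[1.0, -0.0, -0.0, 400.34], [0.0, 0.95, 0.31, 358.93], [0.0, -0.31, 0.95, 373.64], [0.0, 0.0, 0.0, 1.0]] [399.88162225 279.75172041 204.39383307]
bed 0.92 [156.9, 354.5] [420.48840392 279.84937615   3.31061193] 0.8909424797109176
leftover 0.96 [166.6, 335.8] [414.27854682 286.13583481   3.10214523] 0.9241424802110818
scene blank1 0.89 [195. 295.] xy [427.8 -70.2] yaw -0.416 iou 0.82 355
scene blank1 0.88 [251. 217.] xy [ 542.  -338.6] yaw 0.418 iou 0.9 513
scene blank1 0.8 [185. 334.] xy [434.2  50.7] yaw 0.395 iou 0.86 357
scene leftover 0.61 [272. 177.] xy [ 621.  -447.2] yaw -1.134 iou 0.35 980
scene leftover 0.56 [150. 397.] xy [412.8 285.2] yaw -0.566 iou 0.73 166
```

View pics/w1.png

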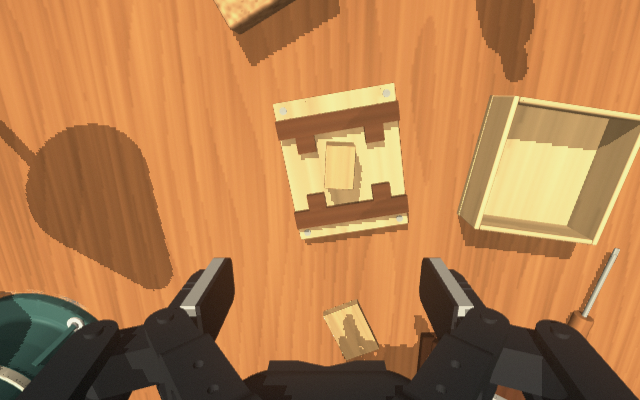

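>>> arm_command(motion=[[0.4,1.4,2,0.04,6.5],[0.4,1.4,6,0.04,6.5],[0.4,1.4,10,0.04,6.5],[0.4,1.4,14,0.04,6.5],[0.4,1.4,16.5,0.04,6.5],[0.4,1.4,18,0.04,6.5],[0.4,1.4,18,0.04,6.5],[0.4,1.4,18,0.04,2],[0.4,1.4,18,0.04,2],[0.4,1.4,18,0.04,2]], force=30)

```text
clock: 2.9
tcp_pos: [415.3, 284.4, 25.9]
tcp_rot: [[0.04, 0.999, 0.003], [0.999, -0.04, 0.001], [0.002, 0.003, -1.0]]
ft_force: [-0.2, -0.2, 0.6]
gripper_width: 0.259
gripper_force: 0.0
```

>>> arm_command(motion=[[0,0,0,0,2],[0,0,0,0,2],[0,0,0,0,2],[0,0,-4,0,2],[0,0,-9,0,2],[0,0,-9,0,2]])

```text
clock: 3.5
tcp_pos: [418.5, 286.5, 122.5]
tcp_rot: [[0.04, 0.999, 0.014], [0.999, -0.04, 0.007], [0.008, 0.014, -1.0]]
ft_force: [0.2, 0.3, 0.5]
gripper_width: 0.232
gripper_force: 0.0
```

```bash
python3 - <<'E'
from h import *
p=optics.get_image("wrist"); cv2.imwrite("pics/w2.png",p["image"]); print(read_state()["tcp_pos"])
for q in("bed","leftover"):
    for d in optics.trace(p,q):
        if d["p"]>.3: v,i=fit(p,d["region"],SZ[q],Z0.get(q,0)); print(q,d["p"],d["location"],v,i)
E
python3 look.py side leftover
```

```text
[416.82398819 285.59414236 119.13822695]
bed 0.84 [166.7, 336.5] [420.60226199 279.98551322   3.31232806] 0.8164346246973365
leftover 0.61 [195.5, 315.4] [414.563373   286.45855343   3.10971393] 0.94453125
side leftover 0.73 [169. 243.] xy [411.8 289.3] yaw -0.171 iou 0.8 144
```

View pics/w2.png

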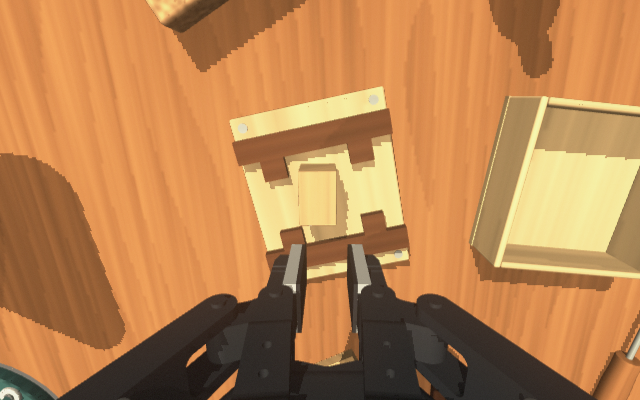

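```bash
python3 - <<'E'
from h import *
p=optics.get_image("wrist"); s=read_state(); t=s["tcp_pos"]; R=s["tcp_rot"]; print(t,s["gripper_width"],p["extrinsics"].round(3).tolist(),p["camera_matrix"].round(1).tolist())
for dz in(0,-10,-19,-30): 
  for w in(-10,10): print(dz,w,project(p,[t+R@[0,w,dz],t+R@[11,w,dz],t+R@[-11,w,dz]]).round())
m=[d for d in optics.trace(p,"leftover")][0]["region"]; ys,xs=np.nonzero(m); print(xs.min(),xs.max(),ys.min(),ys.max())
print(project(p,box(414.5,286.4,-.03,(30,45,32),18)).round())
E
python3 -c "
import cv2
a=cv2.imread('pics/w2.png')[60:340,180:460]; cv2.imwrite('pics/w2c.png',cv2.resize(a,None,fx=2,fy=2))"
```

```text
[412.86656931 283.3818882  112.21675868] 0.2334456486260629 [[0.999, 0.037, 0.014, 418.292], [-0.039, 0.95, 0.31, 361.962], [-0.002, -0.31, 0.951, 281.537], [0.0, 0.0, 0.0, 1.0]] [[324.5, 0.0, 326.4], [0.0, 324.5, 197.7], [0.0, 0.0, 1.0]]
0 -10 [[305. 237.]
 [305. 219.]
 [306. 254.]]
0 10 [[340. 237.]
 [341. 219.]
 [340. 254.]]
-10 -10 [[304. 245.]
 [304. 226.]
 [305. 263.]]
-10 10 [[341. 245.]
 [341. 226.]
 [341. 263.]]
-19 -10 [[303. 252.]
 [303. 233.]
 [304. 271.]]
-19 10 [[342. 252.]
 [342. 233.]
 [342. 271.]]
-30 -10 [[302. 263.]
 [301. 242.]
 [302. 283.]]
-30 10 [[343. 263.]
 [343. 242.]
 [343. 283.]]
305 346 160 226
[[309. 211.]
 [307. 226.]
 [308. 160.]
 [305. 169.]
 [344. 211.]
 [346. 225.]
 [344. 160.]
 [346. 168.]]
```

View pics/w2c.png

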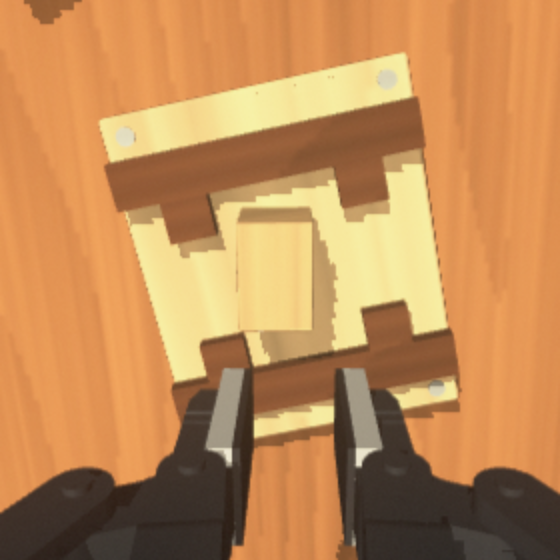

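>>> arm_command(motion=[[0,0,0,0,6.5],[0,0,0,0,6.5],[0,0,3,0,6.5],[0,0,6,0,6.5],[0,0,8.8,0,6.5],[0,0,8.8,0,6.5],[0,0,8.8,0,6.5]])

```text
clock: 4.55
tcp_pos: [413.9, 283.9, 26.2]
tcp_rot: [[0.04, 0.999, -0.001], [0.999, -0.04, -0.001], [-0.001, -0.001, -1.0]]
ft_force: [-0.3, -0.1, 1.1]
gripper_width: 0.76
gripper_force: 0.0
```

```bash
python3 - <<'E'
from h import *
p=optics.get_image("side"); w=optics.get_image("wrist");s=read_state(); print(s["tcp_pos"],s["gripper_width"]); 
a=p["image"][90:210,180:340]
cv2.imwrite("pics/c3.png",np.vstack([cv2.resize(a,(640,480))[:,:][100:400],cv2.resize(w["image"],(480,300))[:, :] if 0 else cv2.resize(w["image"][100:400,100:600],(640,300))]))
E
```

```text
[415.41158672 284.7304671   28.1866035 ] 0.76286067111365
```

View pics/c3.png

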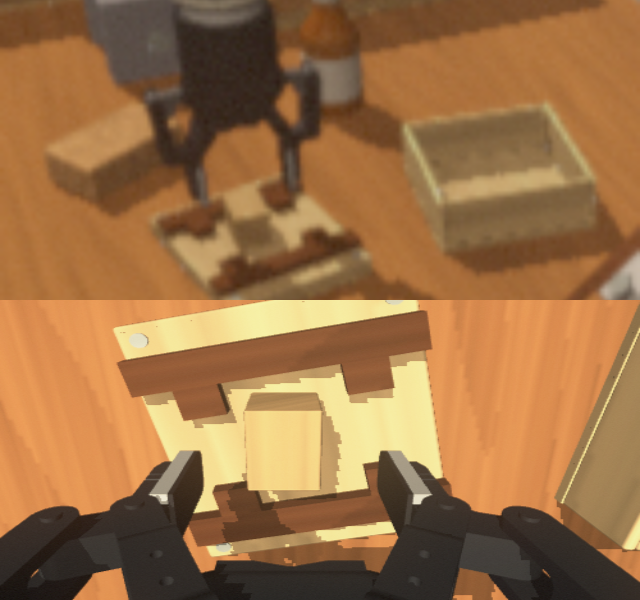

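```bash
python3 - <<'E'
from h import *
s=optics.get_image("side"); w=optics.get_image("wrist"); print(read_state()["tcp_pos"])
for z in range(20,100,10): print(z,back(s,(162.5,253),z)[:2].round(),back(s,(165,230),z)[:2].round(),back(w,(252,397),z)[:2].round(),back(w,(252,258.6),z)[:2].round())
E
```

```text
[415.46792217 284.78715599  28.32380581]
20 [466. 333.] [388. 349.] [460. 269.] [376. 273.]
30 [462. 317.] [385. 334.] [458. 274.] [378. 278.]
40 [458. 302.] [382. 318.] [455. 280.] [381. 283.]
50 [454. 286.] [379. 302.] [453. 285.] [383. 288.]
60 [450. 271.] [376. 287.] [451. 290.] [386. 293.]
70 [446. 255.] [373. 271.] [449. 295.] [388. 298.]
80 [442. 240.] [371. 255.] [446. 301.] [391. 303.]
90 [438. 224.] [368. 239.] [444. 306.] [393. 308.]
```

>>> arm_command(motion=[[0,0,1,0,6.5],[0,0,1.8,0,6.5],[0,0,1.8,0,6.5],[0,0,1.8,0,2],[0,0,1.8,0,2],[0,0,1.8,0,2],[0,0,1.8,0,2],[0,0,1.8,0,2]])

```text
clock: 5.55
tcp_pos: [414.3, 284.1, 8.6]
tcp_rot: [[0.04, 0.999, 0.001], [0.999, -0.04, 0.0], [0.0, 0.001, -1.0]]
ft_force: [1.3, 0.1, 1.9]
gripper_width: 0.344
gripper_force: 29.8
```

>>> arm_command(motion=[[0,0,-3,0,2],[0,0,-7,0,2],[0,3,-9,0,2],[0.1,7,-9,0,2],[0.2,11,-9,0,2],[0.3,15,-9,0,2],[0.4,19,-9,0,2],[0.4,22.3,-9,0,2],[0.4,22.3,-9,0,2],[0.4,22.3,-9,0,2]])

```text
clock: 6.55
tcp_pos: [636.7, 278.7, 96.9]
tcp_rot: [[0.041, 0.999, -0.002], [0.999, -0.041, -0.0], [-0.001, -0.002, -1.0]]
ft_force: [-0.9, -0.2, -0.1]
gripper_width: 0.343
gripper_force: 29.9
```

>>> arm_command(motion=[[0,0,3,0,2],[0,0,5,0,2],[0,0,5,0,2],[0,0,5,0,5],[0,0,5,0,5],[0,0,5,0,5],[0,0,0,0,5],[0,0,-4,0,8],[0,0,-4,0,8]])

```text
clock: 7.45
tcp_pos: [641.3, 280.6, 149.5]
tcp_rot: [[0.04, 0.999, 0.017], [0.999, -0.04, 0.006], [0.007, 0.017, -1.0]]
ft_force: [0.4, 0.6, 0.7]
gripper_width: 0.9
gripper_force: 0.0
```

```bash
python3 look.py scene leftover blank1;  python3 look.py side leftover blank1; python3 - <<'E'
from h import *
# plate/rack
for c in("scene","side"):
    p=optics.get_image(c)
    for q in("plate","plate_handle","rack"):
        for d in optics.trace(p,q)[:2]: print(c,q,round(d["p"],2),np.round(d["location"]),d["region"].sum())
E
```

```text
scene leftover 0.54 [202. 430.] xy [643.4 270.8] yaw 0.413 iou 0.73 198
scene blank1 0.89 [251. 218.] xy [ 543.9 -339.8] yaw 0.416 iou 0.78 440
scene blank1 0.66 [185. 333.] xy [434.5  50.5] yaw 0.497 iou 0.86 358
scene blank1 0.56 [197. 296.] xy [428.8 -68.2] yaw -0.406 iou 0.88 383
scene blank1 0.54 [272. 175.] xy [ 592.3 -452.5] yaw -1.318 iou 0.49 970
scene blank1 0.31 [213. 324.] xy [536.7 -29.8] yaw -0.01 iou 0.55 886
side leftover 0.57 [159. 304.] xy [634.5 281.1] yaw -0.389 iou 0.58 96
side blank1 0.93 [302. 375.] xy [ 543.4 -337.9] yaw 0.442 iou 0.77 624
side blank1 0.73 [242. 286.] xy [428.4 -66.9] yaw -0.396 iou 0.84 412
side blank1 0.64 [214. 274.] xy [432.8  54.7] yaw 0.411 iou 0.86 377
scene plate 0.64 [216. 320.] 715
scene plate_handle 0.8 [212. 320.] 826
scene plate_handle 0.62 [222. 142.] 688
scene rack 0.65 [240. 328.] 2805
side plate 0.58 [204. 341.] 1342
side plate_handle 0.73 [177. 245.] 1263
side plate_handle 0.58 [201. 338.] 1213
side rack 0.65 [220. 351.] 2843
```

>>> arm_command(motion=[[-3,-2.5,0,-0.1,7],[-7,-5.8,0,-0.2,7],[-11,-9.1,0,-0.3,7],[-15,-12.4,0,-0.44,7],[-19,-15.7,0,-0.44,7],[-22,-18.2,0,-0.44,7],[-23.5,-19.5,1.5,-0.44,7],[-23.5,-19.5,3,-0.44,7],[-23.5,-19.5,3,-0.44,7],[-23.5,-19.5,3,-0.44,7]])

```text
clock: 9.15
tcp_pos: [432.9, 52.1, 108.6]
tcp_rot: [[-0.389, 0.921, 0.0], [0.921, 0.389, 0.0], [-0.0, 0.0, -1.0]]
ft_force: [0.2, 0.3, 0.3]
gripper_width: 0.819
gripper_force: 0.0
```

```bash
cat > near.py <<'E'
# pose of the blank nearest to the tool, in tool axes
from h import *; import sys
q=sys.argv[1] if len(sys.argv)>1 else "blank1"; z0=float(sys.argv[2]) if len(sys.argv)>2 else 0
p=optics.get_image("wrist"); s=read_state(); t=s["tcp_pos"]; R=s["tcp_rot"]
for d in optics.trace(p,q):
    if d["p"]<.25: continue
    v,i=fit(p,d["region"],SZ[q],z0); e=R[:2,:2].T@(v[:2]-t[:2])
    cy=np.arctan2(R[1,1],R[0,1])
    print(round(d["p"],2),np.round(d["location"]),"xy",v[:2].round(1),"yaw",round(yaw_near(v[2]),3),"iou",round(i,2),"tool dx,dy mm",e.round(1),"turn",round(-yaw_near(v[2]-cy),3))
print(t.round(1),"cmd-yaw",cy.round(3))
E
python3 near.py
```

```text
0.69 [294. 277.] xy [431.1 -69.9] yaw -0.382 iou 0.81 tool dx,dy mm [-111.6  -49.8] turn 0.782
0.63 [186. 328.] xy [435.4  49.5] yaw 0.417 iou 0.96 tool dx,dy mm [-3.3  0.7] turn -0.017
[433.4  52.3 109. ] cmd-yaw 0.4
```

>>> arm_command(motion=[[-0.3,0,3,-0.01,7],[-0.3,0,7,-0.01,7],[-0.3,0,9.5,-0.01,7],[-0.3,0,10.8,-0.01,7],[-0.3,0,10.8,-0.01,7]])

```text
clock: 9.75
tcp_pos: [433.0, 49.6, -1.1]
tcp_rot: [[-0.399, 0.917, -0.003], [0.917, 0.399, 0.0], [0.001, -0.003, -1.0]]
ft_force: [-0.7, -0.3, -0.1]
gripper_width: 0.818
gripper_force: 0.0
```

>>> arm_command(motion=[[0,0,0.3,0,7],[0,0,0.6,0,7],[0,0,0.6,0,7]])

```text
clock: 10.05
tcp_pos: [434.9, 49.3, -4.8]
tcp_rot: [[-0.399, 0.917, 0.002], [0.917, 0.399, -0.0], [-0.001, 0.002, -1.0]]
ft_force: [0.1, 0.7, 0.3]
gripper_width: 0.819
gripper_force: 0.0
```

>>> arm_command(motion=[[0,0,0.3,0,6],[0,0,0.3,0,6],[0,0,0.6,0,6],[0,0,0.6,0,6]])

```text
clock: 10.45
tcp_pos: [433.6, 49.3, -12.1]
tcp_rot: [[-0.399, 0.917, -0.001], [0.917, 0.399, -0.0], [0.0, -0.001, -1.0]]
ft_force: [-0.3, 0.9, 0.1]
gripper_width: 0.705
gripper_force: 0.0
```

>>> arm_command(motion=[[0,0,0.2,0,6],[0,0,0.2,0,6],[0,0,0.4,0,6],[0,0,0.4,0,6]])

```text
clock: 10.85
tcp_pos: [433.7, 49.3, -16.0]
tcp_rot: [[-0.399, 0.917, -0.0], [0.917, 0.399, -0.0], [0.0, -0.0, -1.0]]
ft_force: [-1.2, -0.4, 0.1]
gripper_width: 0.703
gripper_force: 0.0
```

```bash
python3 - <<'E'
from h import *
p=optics.get_image("side"); print(read_state()["tcp_pos"],project(p,[[434,50,0]]))
u,v=project(p,[[434,50,0]])[0].astype(int)
w=optics.get_image("wrist")["image"]
cv2.imwrite("pics/c4.png",np.vstack([cv2.resize(p["image"][v-35:v+25,u-60:u+60],(640,320)),cv2.resize(w[100:350,140:540],(640,280))[:280]]))
E
```

```text
[433.78337739  49.27652118 -15.95232986] [[272.32683653 217.07045972]]
```

View pics/c4.png

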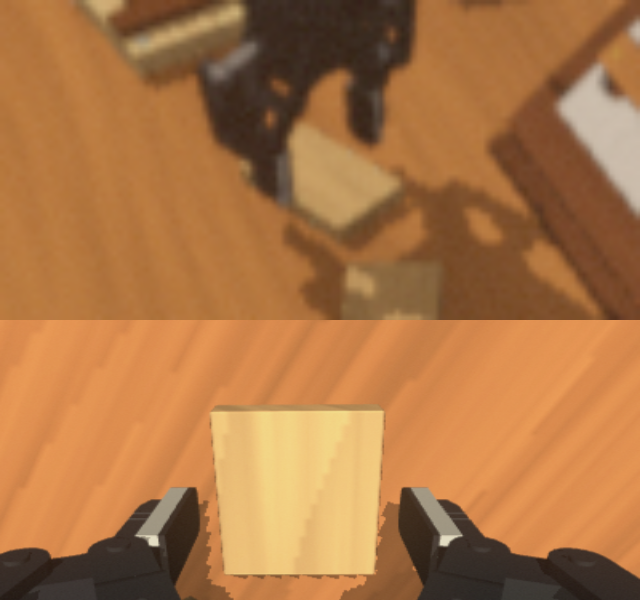

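>>> arm_command(motion=[[0,0,0.2,0,6],[0,0,0.2,0,6],[0,0,0.4,0,6],[0,0,0.4,0,6]])

```text
clock: 11.35
tcp_pos: [433.7, 49.3, -20.1]
tcp_rot: [[-0.399, 0.917, -0.0], [0.917, 0.399, -0.0], [0.0, -0.0, -1.0]]
ft_force: [-0.3, -0.7, -0.3]
gripper_width: 0.702
gripper_force: 0.0
```

>>> arm_command(motion=[[0,0,0.2,0,6],[0,0,0.2,0,6],[0,0,0.3,0,6],[0,0,0.3,0,6]])

```text
clock: 11.75
tcp_pos: [433.8, 49.3, -22.9]
tcp_rot: [[-0.399, 0.917, -0.0], [0.917, 0.399, 0.0], [0.0, -0.0, -1.0]]
ft_force: [-0.4, -0.6, -0.1]
gripper_width: 0.699
gripper_force: 0.0
```

>>> arm_command(motion=[[0,0,0.2,0,6],[0,0,0.2,0,6],[0,0,0.3,0,6],[0,0,0.3,0,6]])

```text
clock: 12.15
tcp_pos: [433.8, 49.3, -25.9]
tcp_rot: [[-0.399, 0.917, -0.0], [0.917, 0.399, 0.0], [0.0, -0.0, -1.0]]
ft_force: [-0.7, -0.5, -0.2]
gripper_width: 0.704
gripper_force: 0.0
```

>>> arm_command(motion=[[0,0,0.2,0,6],[0,0,0.2,0,6],[0,0,0.3,0,6],[0,0,0.3,0,6]])

```text
clock: 12.55
tcp_pos: [433.8, 49.3, -28.9]
tcp_rot: [[-0.399, 0.917, -0.0], [0.917, 0.399, 0.0], [0.0, -0.0, -1.0]]
ft_force: [0.9, 0.9, -0.7]
gripper_width: 0.701
gripper_force: 0.0
```

>>> arm_command(motion=[[0,0,0,0,3],[0,0,0,0,3],[0,0,0,0,3],[0,0,0,0,3]], force=30)

```text
clock: 12.95
tcp_pos: [434.2, 49.3, -28.6]
tcp_rot: [[-0.399, 0.917, 0.001], [0.917, 0.399, -0.0], [-0.0, 0.001, -1.0]]
ft_force: [-0.1, 0.8, 1.5]
gripper_width: 0.573
gripper_force: 32.5
```

>>> arm_command(motion=[[0,0,-3,0,3],[0,0,-7,0,3],[3,1,-10,0.05,3],[6,2.5,-12,0.12,3],[10,4.5,-12,0.24,3],[14,6,-12,0.24,3],[16,7,-12,0.24,3],[16,7,-12,0.24,3],[16,7,-12,0.24,3],[16,7,-12,0.24,3]])

```text
clock: 13.95
tcp_pos: [434.2, 222.9, 90.9]
tcp_rot: [[-0.168, 0.986, -0.001], [0.986, 0.168, -0.001], [-0.001, -0.001, -1.0]]
ft_force: [0.7, -0.9, -0.4]
gripper_width: 0.575
gripper_force: 32.4
```

```bash
cat >> h.py <<'E'
def rim(p,x,y,a):
    B=[(0,52,130,20),(0,-52,130,20)]+[(i*37,j*33,20,18) for i in(-1,1) for j in(-1,1)]
    m=np.zeros((400,640)); c,s=np.cos(a),np.sin(a); R=np.array([[c,-s,0],[s,c,0],[0,0,1]])
    for bx,by,lx,ly in B: m=np.maximum(m,soft(p,(box(bx,by,0,(lx,ly,8),18))@R.T+[x,y,0]))
    return m
def fitrim(p,g=(420,280,.17)):
    d=[d for d in optics.trace(p,"bed")][0]["region"].astype(np.uint8)
    d=cv2.morphologyEx(d,cv2.MORPH_CLOSE,np.ones((25,25)))>0
    hsv=cv2.cvtColor(p["image"],cv2.COLOR_BGR2HSV); dark=d&(hsv[...,2]<135)
    mf=cv2.GaussianBlur(dark.astype(float),(0,0),1)
    g=np.array(g); s=minimize(lambda v:((cv2.GaussianBlur(rim(p,*v),(0,0),1)-mf)**2).sum(),g,method="Nelder-Mead",options=dict(initial_simplex=[g,g+[6,0,0],g+[0,6,0],g+[0,0,.06]]))
    m=rim(p,*s.x)>.5; return s.x,(m&dark).sum()/(m|dark).sum()
E
python3 - <<'E'
from h import *
p=optics.get_image("wrist"); cv2.imwrite("pics/w5.png",p["image"]); s=read_state(); print(s["tcp_pos"],s["tcp_rot"].round(3).tolist(),s["gripper_width"])
v,i=fitrim(p); print(v,i)
im=p["image"].copy(); m=(rim(p,*v)>.5).astype(np.uint8); c,_=cv2.findContours(m,cv2.RETR_LIST,cv2.CHAIN_APPROX_NONE); cv2.drawContours(im,c,-1,(0,255,0),1); cv2.imwrite("pics/w5.png",im)
for d in optics.trace(p,"bed")[:1]: print(fit(p,cv2.morphologyEx(d["region"].astype(np.uint8),cv2.MORPH_CLOSE,np.ones((25,25)))>0,SZ["bed"]))
E
```

```text
[434.31160927 222.79677536  90.99094131] [[-0.168, 0.986, -0.0], [0.986, 0.168, -0.001], [-0.001, -0.0, -1.0]] 0.5790560455064662
[4.20639547e+02 2.79428419e+02 1.74341876e-01] 0.41311241990809655
(array([4.14566126e+02, 3.13088851e+02, 1.75805767e-01]), np.float64(0.925650867823765))
```

View pics/w5.png

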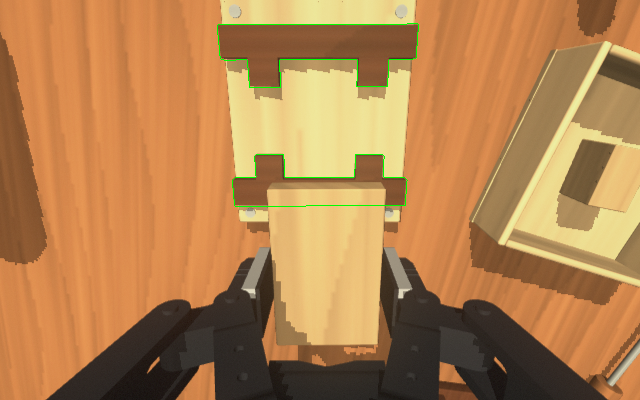

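```bash
python3 near.py blank1 120
```

```text
0.88 [259. 326.] xy [436.2 223.5] yaw 0.178 iou 0.96 tool dx,dy mm [0.3 1.8] turn -0.01
[434.5 223.   91.2] cmd-yaw 0.168
```

>>> arm_command(motion=[[3,-0.3,0,0,3],[5.8,-0.6,1,0,3],[5.8,-0.6,4,0,3],[5.8,-0.6,6.5,0,3],[5.8,-0.6,7.5,0,3],[5.8,-0.6,8.5,0,3],[5.8,-0.6,9.3,0,3],[5.8,-0.6,9.9,0,3],[5.8,-0.6,9.9,0,3],[5.8,-0.6,9.9,0,3]])

```text
clock: 15.2
tcp_pos: [419.2, 280.2, -7.2]
tcp_rot: [[-0.169, 0.986, 0.001], [0.986, 0.169, 0.001], [0.0, 0.001, -1.0]]
ft_force: [0.2, 0.2, -1.2]
gripper_width: 0.577
gripper_force: 32.4
```

```bash
cat > see.py <<'E'
from h import *; import sys
p=optics.get_image("wrist"); cv2.imwrite(sys.argv[1],p["image"]); s=read_state(); print(s["tcp_pos"],s["ft_force"],s["gripper_width"])
E
python3 see.py pics/w6.png
```

```text
[419.25844825 280.31730504  -7.02771266] [ 0.04129781 -0.40006789 -1.10556119] 0.5742084493910006
```

View pics/w6.png

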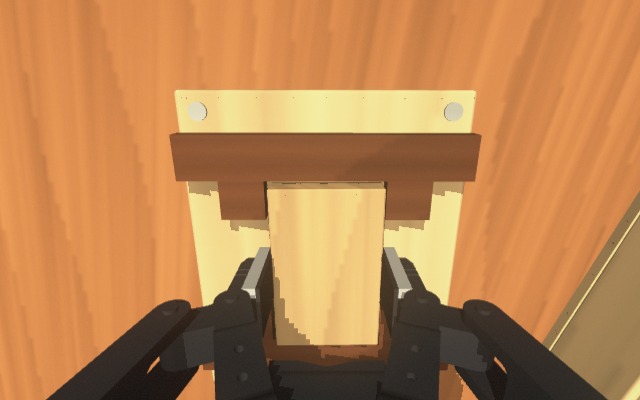

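>>> arm_command(motion=[[0,0,0.2,0,3],[0,0,0.3,0,3],[0,0,0.3,0,3],[0,0,0.3,0,3],[0,0,0.3,0,6.2],[0,0,0.3,0,6.2],[0,0,0.3,0,6.2],[0,0,0.3,0,6.2]])

```text
clock: 16.05
tcp_pos: [418.6, 280.1, -10.8]
tcp_rot: [[-0.169, 0.986, 0.0], [0.986, 0.169, -0.0], [-0.0, 0.0, -1.0]]
ft_force: [0.5, -0.0, -0.7]
gripper_width: 0.724
gripper_force: 0.0
```

>>> arm_command(motion=[[0,0,-4,0,6.5],[0,0,-8,0,6.5],[-4,-0.6,-11,0.1,6.5],[-8.5,-1.2,-11,0.2,6.5],[-13,-1.8,-11,0.3,6.5],[-17.5,-2.5,-11,0.4,6.5],[-22,-3.1,-11,0.5,6.5],[-26.5,-3.8,-11,0.57,6.5],[-31,-4.4,-11,0.57,6.5],[-34.5,-4.9,-11,0.57,6.5]])

```text
clock: 17.05
tcp_pos: [428.4, -70.6, 99.4]
tcp_rot: [[0.391, 0.92, 0.001], [0.92, -0.391, -0.001], [-0.0, 0.001, -1.0]]
ft_force: [0.3, -0.2, 1.2]
gripper_width: 0.757
gripper_force: 0.0
```

>>> arm_command(motion=[[0,0,0,0,6.5],[0,0,0,0,6.5],[0,0,0,0,6.5]])

```text
clock: 17.35
tcp_pos: [428.6, -67.4, 99.1]
tcp_rot: [[0.389, 0.921, -0.0], [0.921, -0.389, 0.001], [0.001, -0.0, -1.0]]
ft_force: [-0.1, 1.0, 0.0]
gripper_width: 0.761
gripper_force: 0.0
```

```bash
python3 near.py
```

```text
0.63 [192. 325.] xy [429.9 -69.6] yaw -0.431 iou 0.95 tool dx,dy mm [-1.8  2.1] turn 0.033
[428.7 -67.2  99.1] cmd-yaw -0.398
```

>>> arm_command(motion=[[-0.2,0,4,0.03,6.5],[-0.2,0,8,0.03,6.5],[-0.2,0,11,0.03,6.5],[-0.2,0,12.4,0.03,6.5],[-0.2,0,12.8,0.03,6.5],[-0.2,0,12.8,0.03,6.5],[-0.2,0,12.8,0.03,3],[-0.2,0,12.8,0.03,3],[-0.2,0,12.8,0.03,3],[-0.2,0,12.8,0.03,3]])

```text
clock: 18.45
tcp_pos: [429.4, -70.3, -27.2]
tcp_rot: [[0.417, 0.909, 0.003], [0.909, -0.417, -0.001], [0.001, 0.003, -1.0]]
ft_force: [0.4, 1.1, 5.9]
gripper_width: 0.575
gripper_force: 33.0
```

>>> arm_command(motion=[[0,0,-4,0,3],[0,0,-8,0,3],[4,-1.8,-12,-0.1,3],[8,-3.6,-12,-0.2,3],[12,-5.4,-12,-0.3,3],[16,-7.2,-12,-0.4,3],[20,-9,-12,-0.5,3],[24,-10.8,-12,-0.6,3],[26.5,-11.9,-12,-0.6,3],[26.5,-11.9,-12,-0.6,3]])

```text
clock: 19.45
tcp_pos: [429.6, 223.3, 90.8]
tcp_rot: [[-0.174, 0.985, -0.001], [0.985, 0.174, 0.001], [0.001, -0.001, -1.0]]
ft_force: [0.2, -0.5, -0.3]
gripper_width: 0.577
gripper_force: 32.4
```

>>> arm_command(motion=[[0,0,0,0,3],[0,0,0,0,3]])

```text
clock: 19.65
tcp_pos: [430.1, 219.4, 90.9]
tcp_rot: [[-0.168, 0.986, -0.001], [0.986, 0.168, -0.001], [-0.001, -0.001, -1.0]]
ft_force: [0.2, 0.2, 0.1]
gripper_width: 0.572
gripper_force: 32.4
```

```bash
python3 near.py blank1 119
```

```text
0.72 [113. 327.] xy [421.4 309.5] yaw 0.332 iou 0.37 tool dx,dy mm [90.4  6.5] turn -0.164
0.57 [261. 325.] xy [432.1 219.4] yaw 0.18 iou 0.95 tool dx,dy mm [-0.2  1.9] turn -0.012
[430.2 219.3  91. ] cmd-yaw 0.168
```

>>> arm_command(motion=[[3,-0.1,0,0,3],[6.1,-0.1,1,0,3],[6.1,-0.1,4,0,3],[6.1,-0.1,6.5,0,3],[6.1,-0.1,7.5,0,3],[6.1,-0.1,8.3,0,3],[6.1,-0.1,8.7,0,3],[6.1,-0.1,8.8,0,3],[6.1,-0.1,8.8,0,3],[6.1,-0.1,8.8,0,3]])

```text
clock: 20.75
tcp_pos: [419.7, 280.7, 4.2]
tcp_rot: [[-0.169, 0.986, 0.002], [0.986, 0.169, 0.001], [0.001, 0.002, -1.0]]
ft_force: [0.1, -0.1, -0.6]
gripper_width: 0.571
gripper_force: 32.4
```

```bash
python3 near.py blank1 30; python3 see.py pics/w7.png
```

```text
0.98 [177. 326.] xy [514.6 124.8] yaw 1.467 iou 0.0 tool dx,dy mm [-169.6   67.3] turn -1.297
0.66 [259. 328.] xy [421.7 279.8] yaw 0.177 iou 0.98 tool dx,dy mm [-1.2  1.9] turn -0.007
[419.6 280.6   4.1] cmd-yaw 0.17
[419.32594396 280.56558809   3.83560191] [-0.30936336  0.47568254 -1.10725881] 0.5745476384611227
```

View pics/w7.png

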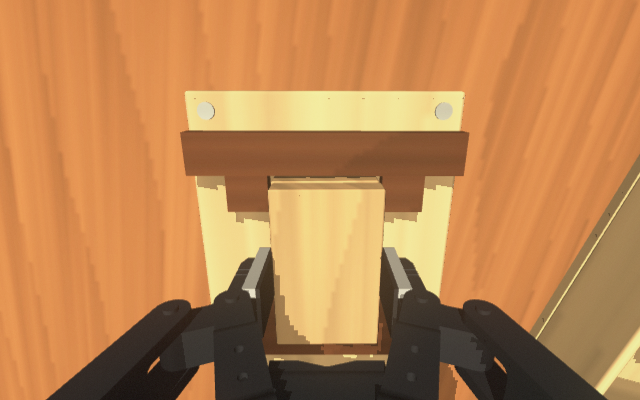

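>>> arm_command(motion=[[0,-0.1,0.2,0,3],[0,-0.1,0.2,0,3],[0,-0.1,0.2,0,3],[0,-0.1,0.2,0,6.2],[0,-0.1,0.2,0,6.2],[0,-0.1,0.2,0,6.2],[0,-0.1,0.2,0,6.2]])

```text
clock: 21.6
tcp_pos: [417.6, 280.1, 0.9]
tcp_rot: [[-0.169, 0.986, -0.001], [0.986, 0.169, -0.0], [-0.0, -0.001, -1.0]]
ft_force: [0.4, 0.1, 0.0]
gripper_width: 0.725
gripper_force: 0.0
```

```bash
python3 look.py side blank1; python3 look.py scene blank1
```

```text
side blank1 0.93 [305. 372.] xy [ 543.1 -338.9] yaw 0.429 iou 0.88 726
side blank1 0.54 [166. 246.] xy [432.3 328.1] yaw -0.096 iou 0.77 210
side blank1 0.41 [203. 340.] xy [635.8  28.8] yaw -1.405 iou 0.32 1231
scene blank1 0.9 [252. 218.] xy [ 543.2 -338.4] yaw 0.413 iou 0.92 533
scene blank1 0.55 [158. 393.] xy [389.2 287.6] yaw 0.881 iou 0.71 249
```

>>> arm_command(motion=[[0,0,-5,0,6.5],[0,0,-10,0,6.5],[-3,0,-14,0,6.5],[-7,0,-18,0,6.5],[-11.5,0,-20,-0.1,6.5],[-16.5,0.2,-20,-0.2,6.5],[-21.5,0.5,-20,-0.24,6.5],[-26.5,0.8,-20,-0.24,6.5],[-31.5,1,-20,-0.24,6.5],[-36.5,1.2,-20,-0.24,6.5]])

```text
clock: 22.8
tcp_pos: [490.5, -74.5, 201.4]
tcp_rot: [[-0.398, 0.917, 0.001], [0.917, 0.398, 0.0], [-0.0, 0.001, -1.0]]
ft_force: [-0.3, 0.6, 0.4]
gripper_width: 0.762
gripper_force: 0.0
```

>>> arm_command(motion=[[-5,0,0,0,6.5],[-10,0,0,0,6.5],[-14,0,0,0,6.5],[-18,0,0,0,6.5],[-22,0,0,0,6.5],[-24,0,2,0,6.5],[-24,0,4,0,6.5],[-24,0,4,0,6.5]])

```text
clock: 23.6
tcp_pos: [584.2, -292.3, 156.4]
tcp_rot: [[-0.397, 0.918, -0.007], [0.918, 0.398, 0.005], [0.007, -0.005, -1.0]]
ft_force: [0.2, 0.9, 0.9]
gripper_width: 0.758
gripper_force: 0.0
```

```bash
python3 near.py;python3 - <<'E'
from h import *
p=optics.get_image("wrist"); print(back(p,optics.boxes_of(p,"wax_tin")[0]["location"],20)); cv2.imwrite("pics/w8.png",p["image"])
p=optics.get_image("side"); print(back(p,optics.boxes_of(p,"wax_tin")[0]["location"],20))
E
```

```text
0.97 [199. 274.] xy [ 545.6 -340.1] yaw 0.402 iou 0.96 tool dx,dy mm [-28.3 -55.2] turn 0.007
[ 585.  -292.1  158.7] cmd-yaw 0.41
[ 650.03332137 -378.79412959   20.        ]
[ 655.08626227 -384.37837517   20.        ]
```

>>> arm_command(motion=[[-1.4,-3,2,0,6.5],[-2.8,-5.7,6,0,6.5],[-2.8,-5.7,6,0,6.5],[-2.8,-5.7,6,0,6.5]])

```text
clock: 24.3
tcp_pos: [544.4, -340.7, 100.9]
tcp_rot: [[-0.398, 0.918, -0.001], [0.918, 0.398, 0.001], [0.001, -0.0, -1.0]]
ft_force: [0.3, 0.1, 0.7]
gripper_width: 0.763
gripper_force: 0.0
```

```bash
python3 near.py
```

```text
0.59 [186. 326.] xy [ 545.3 -340.3] yaw 0.413 iou 0.95 tool dx,dy mm [ 0.8 -0.2] turn -0.003
[ 545.8 -340.9  102.7] cmd-yaw 0.41
```

>>> arm_command(motion=[[0.1,-0.2,4,0,6.5],[0.1,-0.2,8,0,6.5],[0.1,-0.2,11,0,6.5],[0.1,-0.2,12.4,0,6.5],[0.1,-0.2,12.9,0,6.5],[0.1,-0.2,12.9,0,6.5],[0.1,-0.2,12.9,0,3],[0.1,-0.2,12.9,0,3],[0.1,-0.2,12.9,0,3],[0.1,-0.2,12.9,0,3]])

```text
clock: 25.4
tcp_pos: [544.7, -342.1, -24.7]
tcp_rot: [[-0.399, 0.917, 0.005], [0.917, 0.399, -0.003], [-0.005, 0.003, -1.0]]
ft_force: [0.3, 0.3, 5.9]
gripper_width: 0.576
gripper_force: 32.6
```

>>> arm_command(motion=[[0,0,-5,0,3],[0,0,-10,0,3],[2,0.4,-15,0,3],[6,1.2,-20,0,3],[10.5,2.2,-22,0,3],[15.3,3.2,-22,0,3],[20,4.2,-22,0,3],[25,5.3,-22,0,3],[30,6.4,-22,0,3],[35,7.4,-22,0,3]])

```text
clock: 26.4
tcp_pos: [473.4, -3.8, 192.6]
tcp_rot: [[-0.398, 0.917, 0.001], [0.917, 0.398, 0.0], [-0.0, 0.001, -1.0]]
ft_force: [0.7, 0.4, -0.2]
gripper_width: 0.574
gripper_force: 31.9
```

>>> arm_command(motion=[[4.5,1,0,0.1,3],[9,1.9,0,0.2,3],[13.5,2.9,0,0.24,3],[18,3.8,4,0.24,3],[21,4.5,8,0.24,3],[21,4.5,10,0.24,3],[21,4.5,10,0.24,3],[21,4.5,10,0.24,3],[21,4.5,10,0.24,3]])

```text
clock: 27.3
tcp_pos: [433.6, 204.7, 94.7]
tcp_rot: [[-0.168, 0.986, 0.004], [0.986, 0.168, 0.001], [0.0, 0.004, -1.0]]
ft_force: [0.3, 0.4, -0.4]
gripper_width: 0.573
gripper_force: 31.9
```

```bash
python3 near.py blank1 120; python3 -c "
from h import *
print(fitrim(optics.get_image('wrist')))"; python3 look.py scene blank1
```

```text
0.9 [ 88. 323.] xy [422.8 300.7] yaw 0.318 iou 0.48 tool dx,dy mm [96.5  5.2] turn -0.15
[433.8 204.7  94.8] cmd-yaw 0.168
(array([4.19533808e+02, 2.83665623e+02, 1.42645710e-01]), np.float64(0.4592338968542692))
scene blank1 0.57 [154. 394.] xy [393.3 299. ] yaw 0.174 iou 0.93 340
scene blank1 0.52 [145. 374.] xy [316.6 259.2] yaw 0.883 iou 0.66 246
```

>>> arm_command(motion=[[4,-0.1,0,0,3],[7.6,-0.2,0,0,3],[7.6,-0.2,3,0,3],[7.6,-0.2,5.5,0,3],[7.6,-0.2,6.8,0,3],[7.6,-0.2,7.5,0,3],[7.6,-0.2,7.6,0,3],[7.6,-0.2,7.6,0,3],[7.6,-0.2,7.6,0,3]])

```text
clock: 28.5
tcp_pos: [417.9, 279.7, 17.2]
tcp_rot: [[-0.169, 0.986, 0.002], [0.986, 0.169, 0.001], [0.0, 0.002, -1.0]]
ft_force: [-0.8, -0.1, 1.7]
gripper_width: 0.572
gripper_force: 32.4
```

```bash
python3 near.py blank1 44; python3 see.py pics/w9.png
```

```text
0.79 [172. 325.] xy [514.2 126.3] yaw 1.467 iou 0.0 tool dx,dy mm [-167.4   69. ] turn -1.297
0.73 [254. 328.] xy [419.2 282.5] yaw 0.177 iou 0.94 tool dx,dy mm [2.5 1.7] turn -0.007
0.68 [172. 326.] xy [512.7 128. ] yaw 1.467 iou 0.0 tool dx,dy mm [-165.5   67.8] turn -1.297
[417.9 279.7  17.2] cmd-yaw 0.17
[417.93192589 279.71068626  17.1495944 ] [-0.20933635 -0.10266764  3.1823465 ] 0.5730079888527746
```

View pics/w9.png

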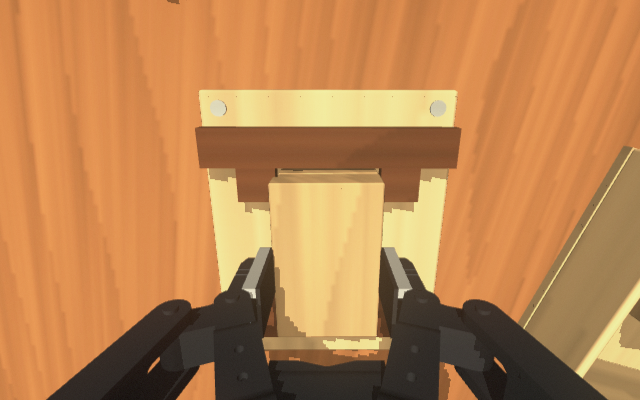

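>>> arm_command(motion=[[0,0,-0.2,0,3],[-0.2,0.1,-0.2,0,3],[-0.2,0.1,-0.2,0,3],[-0.2,0.1,0,0,3],[-0.2,0.1,0,0,3],[-0.2,0.1,0,0,6.2],[-0.2,0.1,0,0,6.2],[-0.2,0.1,0,0,6.2],[-0.2,0.1,-4,0,6.5],[-0.2,0.1,-8,0,6.5]])

```text
clock: 29.65
tcp_pos: [416.9, 277.0, 95.1]
tcp_rot: [[-0.169, 0.986, -0.004], [0.986, 0.169, -0.002], [-0.001, -0.005, -1.0]]
ft_force: [1.4, 1.0, 1.6]
gripper_width: 0.762
gripper_force: 0.0
```

>>> arm_command(motion=[[-4,0,-3,0,6.5],[-8,0,-6,0,6.5],[-8,0,-6,0,6.5],[-8,0,-6,0,6.5]])

```text
clock: 30.05
tcp_pos: [432.4, 198.7, 156.8]
tcp_rot: [[-0.167, 0.986, 0.002], [0.986, 0.167, 0.001], [0.001, 0.002, -1.0]]
ft_force: [-0.1, 0.4, -1.0]
gripper_width: 0.763
gripper_force: 0.0
```

```bash
python3 near.py blank1 42; python3 - <<'E'
from h import *
p=optics.get_image("wrist"); a=p["image"].copy()
for k in(1,): 
    P=project(p,box(420.6,279.4,.174,(50,80,36),18)); cv2.polylines(a,[cv2.convexHull(P.round().astype(np.int32))],True,(0,255,0),1)
b=cv2.resize(a[60:260,220:460],None,fx=3,fy=3)[:600]; cv2.imwrite("pics/w10.png",b)
E
python3 look.py scene blank1
```

```text
0.6 [ 82. 328.] xy [420. 280.] yaw 0.187 iou 0.96 tool dx,dy mm [81.7  2.4] turn -0.017
[431.5 199.1 155.4] cmd-yaw 0.169
scene blank1 0.88 [153. 395.] xy [382.6 306.1] yaw 0.22 iou 0.87 312
scene blank1 0.65 [161. 395.] xy [405.2 302. ] yaw 0.881 iou 0.11 48
scene blank1 0.39 [159. 385.] xy [-704.1  948.6] yaw 0.256 iou 0.0 4
```

View pics/w10.png

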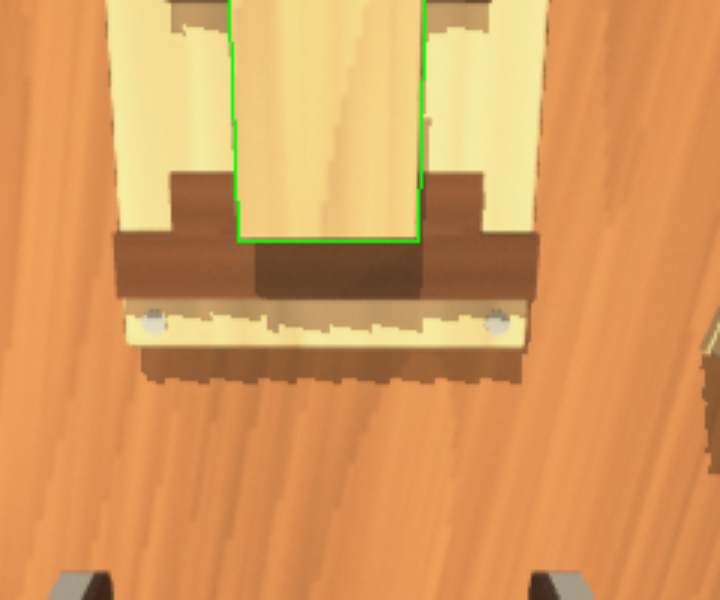

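```bash
cat >> h.py <<'E'
T=np.deg2rad(40)
def platepts(v,tilt=T):
    x,y,z,a=v; c,s=np.cos(a),np.sin(a); Rz=np.array([[c,-s,0],[s,c,0],[0,0,1]])
    Ry=np.array([[np.cos(tilt),0,-np.sin(tilt)],[0,1,0],[np.sin(tilt),0,np.cos(tilt)]])
    R=Rz@Ry; return [box(0,0,0,(100,140,8),0)@R.T+[x,y,z],box(0,0,0,(22,70,40),8)@R.T+[x,y,z]],R
def fitplate(views,g,tilt=T,fix=None):
    M=[cv2.GaussianBlur(m.astype(float),(0,0),1) for _,m in views]
    def ren(p,v):
        P,_=platepts(v,tilt); return np.maximum(soft(p,P[0]),soft(p,P[1]))
    g=np.array(g,float)
    s=minimize(lambda v:sum(((cv2.GaussianBlur(ren(p,v),(0,0),1)-m)**2).sum() for (p,_),m in zip(views,M)),g,method="Nelder-Mead",options=dict(initial_simplex=[g,g+[15,0,0,0],g+[0,15,0,0],g+[0,0,12,0],g+[0,0,0,.15]],maxiter=500))
    return s.x,[((ren(p,s.x)>.5)&m).sum()/((ren(p,s.x)>.5)|m).sum() for p,m in views]
E
cat > plate.py <<'E'
from h import *; import sys
V=[]
for c in sys.argv[1:]:
    p=optics.get_image(c); d=optics.trace(p,"plate")
    print(c,[(round(e["p"],2),np.round(e["location"]).tolist(),int(e["region"].sum())) for e in d[:3]])
    if d: V.append((p,cv2.morphologyEx(d[0]["region"].astype(np.uint8),cv2.MORPH_CLOSE,np.ones((5,5)))>0))
for S in [V]+([[v] for v in V] if len(V)>1 else []):
    v,i=fitplate(S,(535,-25,65,.1)); P,R=platepts(v); h=v[:3]+R@[0,0,28]
    print("plate",v.round(1),"yaw",round(v[3],3),"iou",np.round(i,2),"handle mid",h.round(1))
E
python3 plate.py scene side
```

```text
scene [(0.73, [218.0, 316.0], 801), (0.46, [203.0, 430.0], 211)]
side [(0.95, [204.0, 338.0], 1224)]
plate [603.6 -55.8  70.9  -0. ] yaw -0.028 iou [0.84 0.85] handle mid [585.6 -55.3  92.3]
plate [586.  -50.4  47.3  -0. ] yaw -0.004 iou [0.88] handle mid [568.  -50.3  68.8]
plate [605.8 -51.   67.5  -0. ] yaw -0.028 iou [0.86] handle mid [587.8 -50.5  88.9]
```

>>> arm_command(motion=[[-4,0,-2,-0.1,8.5],[-8,1,-4,-0.25,8.5],[-12,2,-6,-0.4,8.5],[-16,3,-6,-0.55,8.5],[-20,4,-6,-0.7,8.5],[-24,4,-6,-0.85,8.5],[-24,4,-6,-1,8.5],[-24,4,-6,-1.15,8.5],[-24,4,-6,-1.3,8.5],[-24,4,-6,-1.4,8.5]])

```text
clock: 31.5
tcp_pos: [512.0, -30.9, 216.0]
tcp_rot: [[-1.0, -0.005, -0.0], [-0.005, 1.0, 0.0], [0.0, 0.0, -1.0]]
ft_force: [-0.3, 0.2, 0.5]
gripper_width: 0.994
gripper_force: 0.0
```

```bash
python3 -c "
from h import *
s=read_state();print(s['tcp_pos'],s['tcp_rot'].round(3).tolist(),s['qpos'])"; python3 plate.py side wrist
```

```text
[511.97429997 -30.88541537 215.95881223] [[-1.0, -0.005, -0.0], [-0.005, 1.0, 0.0], [0.0, 0.0, -1.0]] [-1.70862720e-01  2.63029440e-03  1.43557212e+00  4.76788089e-05
  1.70377768e+00 -1.74675096e+00]
side [(0.8, [205.0, 341.0], 1283)]
wrist [(0.65, [262.0, 301.0], 10750)]
plate [606.9 -57.1  68.    0. ] yaw 0.007 iou [0.86 0.85] handle mid [589.  -57.3  89.4]
plate [619.7 -29.6  46.9  -0. ] yaw -0.017 iou [0.93] handle mid [601.7 -29.3  68.4]
plate [607.8 -57.5  66.5   0. ] yaw 0.009 iou [0.85] handle mid [589.8 -57.6  88. ]
```

>>> arm_command(motion=[[-2.5,-1.3,2,0,8.5],[-5,-2.6,4,0,8.5],[-6,-2.6,5,0,8.5],[-6,-2.6,5,0,8.5],[-6,-2.6,5,0,8.5]])

```text
clock: 32.2
tcp_pos: [571.5, -56.3, 166.5]
tcp_rot: [[-1.0, 0.001, -0.001], [0.001, 1.0, 0.0], [0.001, 0.0, -1.0]]
ft_force: [0.8, 0.5, 0.8]
gripper_width: 0.993
gripper_force: 0.0
```

```bash
python3 plate.py wrist scene; python3 - <<'E'
from h import *
p=optics.get_image("wrist"); s=read_state(); print(s["tcp_pos"])
d=optics.trace(p,"plate")[0]; a=p["image"].copy()
c,_=cv2.findContours(d["region"].astype(np.uint8),cv2.RETR_LIST,cv2.CHAIN_APPROX_NONE); cv2.drawContours(a,c,-1,(0,255,0),1)
v,i=fitplate([(p,d["region"])],(606,-57,67,0)); print(v,i)
for P in platepts(v)[0]:
    u=project(p,P).round().astype(np.int32); cv2.polylines(a,[cv2.convexHull(u)],True,(0,0,255),1)
cv2.imwrite("pics/w11.png",a)
E
```

```text
wrist [(0.94, [227.0, 328.0], 16198), (0.38, [27.0, 138.0], 3251)]
scene [(0.66, [216.0, 319.0], 659)]
plate [606.  -57.2  69.2   0. ] yaw 0.009 iou [0.87 0.66] handle mid [588.  -57.4  90.7]
plate [606.2 -57.2  68.8   0. ] yaw 0.01 iou [0.87] handle mid [588.2 -57.4  90.3]
plate [586.9 -48.4  48.9  -0. ] yaw -0.044 iou [0.71] handle mid [568.9 -47.6  70.3]
[571.96848329 -56.6231811  167.7627177 ]
[ 6.06182048e+02 -5.71810696e+01  6.85789356e+01  8.74392841e-03] [np.float64(0.8666919863273832)]
```

View pics/w11.png

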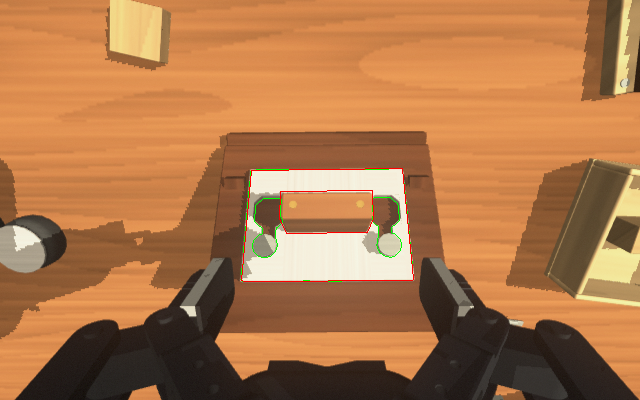

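>>> arm_command(motion=[[-1.2,-0.2,2,-0.01,8.5],[-1.2,-0.2,5,-0.01,8.5],[-1.2,-0.2,8,-0.01,8.5],[-1.2,-0.2,10,-0.01,8.5],[-1.2,-0.2,10.8,-0.01,8.5],[-1.2,-0.2,10.8,-0.01,8.5],[-1.2,-0.2,10.8,-0.01,8.5]])

```text
clock: 33.2
tcp_pos: [584.8, -59.0, 59.8]
tcp_rot: [[-1.0, -0.009, 0.003], [-0.009, 1.0, -0.001], [-0.003, -0.001, -1.0]]
ft_force: [0.9, -0.3, -1.1]
gripper_width: 0.995
gripper_force: 0.0
```

>>> arm_command(motion=[[0,0,0,0,6],[0,0,0,0,6],[0,0,0,0,6],[0,0,0,0,6],[0,0,0,0,6]], force=60)

```text
clock: 33.7
tcp_pos: [585.5, -58.2, 61.3]
tcp_rot: [[-1.0, -0.01, 0.005], [-0.01, 1.0, 0.001], [-0.005, 0.001, -1.0]]
ft_force: [-1.3, 2.2, 5.9]
gripper_width: 0.802
gripper_force: 71.4
```

>>> arm_command(motion=[[0.2,0,-0.3,0,6],[0.2,0,-0.3,0,6],[-0.2,0,-0.6,0,6],[-0.6,0,-1.0,0,6],[-1.0,0,-1.3,0,6],[-1.4,0,-1.7,0,6],[-1.4,0,-1.7,0,6]])

```text
clock: 34.4
tcp_pos: [598.3, -58.2, 75.2]
tcp_rot: [[-1.0, -0.01, -0.0], [-0.01, 1.0, 0.001], [0.0, 0.001, -1.0]]
ft_force: [-0.5, 3.1, -5.1]
gripper_width: 0.801
gripper_force: 70.0
```

>>> arm_command(motion=[[-0.4,0,-0.3,0,6],[-0.8,0,-0.6,0,6],[-1.1,0,-0.9,0,6],[-1.1,0,-0.9,0,6],[-1.1,0,-0.9,0,6]])

```text
clock: 34.9
tcp_pos: [609.3, -59.1, 84.7]
tcp_rot: [[-1.0, -0.009, 0.001], [-0.009, 1.0, -0.001], [-0.001, -0.001, -1.0]]
ft_force: [-0.4, 0.4, -5.1]
gripper_width: 0.804
gripper_force: 70.1
```

```bash
python3 plate.py wrist; python3 - <<'E'
from h import *
p=optics.get_image("wrist"); s=read_state(); print(s["tcp_pos"],s["ft_force"])
cv2.imwrite("pics/w12.png",cv2.resize(p["image"][120:320,180:470],None,fx=2.7,fy=2.7))
E
```

```text
wrist [(0.62, [263.0, 326.0], 33932)]
plate [ 6.434e+02 -7.400e+01  5.750e+01 -1.000e-01] yaw -0.076 iou [0.7] handle mid [625.5 -72.6  78.9]
[608.67086867 -58.79892631  84.07209061] [ 0.52223218 -0.49050837 -4.39892105]
```

View pics/w12.png

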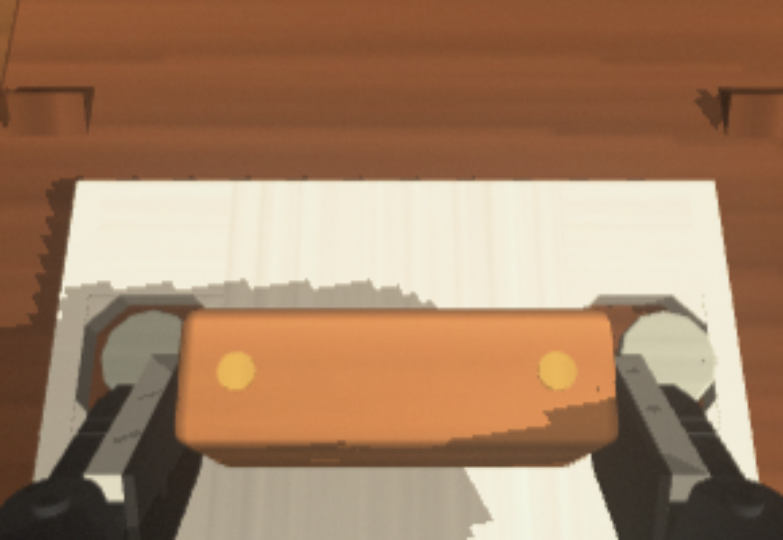

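>>> arm_command(motion=[[0.3,0,-0.4,0,6],[0.6,0,-0.8,0,6],[1.0,0,-1.2,0,6],[1.6,0,-1.9,0,6],[2.2,0,-2.7,0,6],[2.9,0,-3.5,0,6],[2.9,0,-3.5,0,6]])

```text
clock: 35.75
tcp_pos: [580.1, -59.1, 121.7]
tcp_rot: [[-1.0, -0.009, 0.004], [-0.009, 1.0, -0.001], [-0.004, -0.001, -1.0]]
ft_force: [0.6, -0.4, -4.6]
gripper_width: 0.799
gripper_force: 70.2
```

>>> arm_command(motion=[[3,0,-2,0,6],[6.5,0.5,-2,0,6],[10,1,0,0,6],[13.5,1.5,2,0,6],[15,2,5,0,6],[15,2,8,0,6],[15,2,9,0,6],[15,2,9,0,6]])

```text
clock: 36.55
tcp_pos: [428.5, -40.0, 28.0]
tcp_rot: [[-1.0, -0.009, -0.003], [-0.009, 1.0, 0.001], [0.003, 0.001, -1.0]]
ft_force: [0.9, 0.3, -4.3]
gripper_width: 0.803
gripper_force: 70.0
```

>>> arm_command(motion=[[0,0,0.4,0,6],[0,0,0.8,0,6],[0,0,1.0,0,6],[0,0,1.3,0,6],[0,0,1.3,0,6]], force=20)

```text
clock: 37.05
tcp_pos: [433.0, -40.8, 20.9]
tcp_rot: [[-1.0, -0.009, 0.006], [-0.009, 1.0, -0.001], [-0.006, -0.001, -1.0]]
ft_force: [-3.3, 1.4, 11.6]
gripper_width: 0.806
gripper_force: 72.4
```

>>> arm_command(motion=[[0,0,0,0,6.8],[0,0,0,0,6.8],[0,0,0,0,6.8]], force=20)

```text
clock: 37.35
tcp_pos: [432.9, -40.8, 20.9]
tcp_rot: [[-1.0, -0.009, 0.007], [-0.009, 1.0, -0.001], [-0.007, -0.001, -1.0]]
ft_force: [-2.7, 0.8, 12.2]
gripper_width: 0.802
gripper_force: 72.4
```

>>> arm_command(motion=[[-0.3,0,0.2,0,6.8],[-0.6,0,0.3,0,6.8],[-0.9,0,0.5,0,6.8],[-0.9,0,0.5,0,6.8]])

```text
clock: 37.75
tcp_pos: [444.1, -40.9, 16.6]
tcp_rot: [[-1.0, -0.01, 0.011], [-0.01, 1.0, -0.002], [-0.011, -0.002, -1.0]]
ft_force: [2.3, 1.1, 11.9]
gripper_width: 0.8
gripper_force: 72.2
```

>>> arm_command(motion=[[-0.3,0,0.2,0,6.8],[-0.6,0,0.4,0,6.8],[-0.9,0,0.7,0,6.8],[-0.9,0,0.7,0,6.8]])

```text
clock: 38.15
tcp_pos: [455.0, -40.8, 10.2]
tcp_rot: [[-1.0, -0.01, 0.015], [-0.01, 1.0, -0.002], [-0.015, -0.002, -1.0]]
ft_force: [3.7, 2.4, 10.3]
gripper_width: 0.801
gripper_force: 72.5
```

```bash
cat > tilt.py <<'E'
from h import *
s=read_state(); t=s["tcp_pos"]; V=[]
for c in("side","scene"):
    p=optics.get_image(c); d=optics.trace(p,"plate"); print(c,[(round(e["p"],2),np.round(e["location"]).tolist(),int(e["region"].sum())) for e in d[:2]])
    if d: V.append((p,d[0]["region"]))
for a in range(-10,55,10):
    v,i=fitplate(V,(t[0],t[1],10,0),np.deg2rad(a)); print(a,v.round(2),np.round(i,2))
E
python3 tilt.py
```

```text
side [(0.87, [234.0, 288.0], 980), (0.58, [282.0, 312.0], 363)]
scene [(0.57, [194.0, 308.0], 864)]
-10 [ 4.4779e+02 -3.6290e+01  8.2800e+00  3.7000e-01] [0.59 0.63]
0 [ 4.513e+02 -4.107e+01  1.575e+01  1.800e-01] [0.63 0.67]
10 [ 4.5368e+02 -4.1790e+01  1.6850e+01  1.0000e-01] [0.64 0.72]
20 [456.8  -40.56  16.26   0.  ] [0.64 0.8 ]
30 [ 4.5907e+02 -3.7860e+01  1.3630e+01 -4.0000e-02] [0.64 0.86]
40 [460.61 -33.62   7.49  -0.  ] [0.62 0.73]
50 [ 4.6048e+02 -2.9080e+01  6.7000e-01  7.0000e-02] [0.59 0.55]
```

>>> arm_command(motion=[[-0.2,0,0.3,0,6.8],[-0.5,0,0.6,0,6.8],[-0.7,0,0.9,0,6.8],[-0.7,0,0.9,0,6.8]])

```text
clock: 38.75
tcp_pos: [464.2, -40.7, 2.5]
tcp_rot: [[-1.0, -0.009, 0.02], [-0.009, 1.0, -0.001], [-0.02, -0.002, -1.0]]
ft_force: [6.5, 3.1, 13.5]
gripper_width: 0.799
gripper_force: 74.3
```

>>> arm_command(motion=[[0,0,0.3,0,6.8],[0,0,0.5,0,6.8],[0,0,0.5,0,6.8]])

```text
clock: 39.05
tcp_pos: [467.1, -40.9, -0.7]
tcp_rot: [[-1.0, -0.009, 0.027], [-0.009, 1.0, -0.002], [-0.027, -0.002, -1.0]]
ft_force: [9.5, 2.3, 16.0]
gripper_width: 0.798
gripper_force: 75.9
```

>>> arm_command(motion=[[0,0,0,0,7.5],[0,0,0,0,8.5],[0,0,0,0,8.5],[0,0,-3,0,8.5],[0,0,-8,0,8.5],[2,0,-13,0,8.5],[5,0,-13,0,8.5],[5,0,-13,0,8.5]])

```text
clock: 39.85
tcp_pos: [403.3, -40.6, 121.8]
tcp_rot: [[-1.0, -0.009, 0.002], [-0.009, 1.0, -0.001], [-0.002, -0.001, -1.0]]
ft_force: [-0.2, -0.1, -0.1]
gripper_width: 0.994
gripper_force: 0.0
```

```bash
cat > flat.py <<'E'
from h import *; import sys
c=sys.argv[1]; g=[float(a) for a in sys.argv[2:6]]
p=optics.get_image(c); s=read_state(); t=s["tcp_pos"]; R=s["tcp_rot"]; d=optics.trace(p,"plate")
print(t.round(1),[(round(e["p"],2),np.round(e["location"]).tolist(),int(e["region"].sum())) for e in d[:3]])
for a in(0,5):
    v,i=fitplate([(p,d[0]["region"])],g,np.deg2rad(a)); print(a,v.round(2),np.round(i,2),"tool",(R[:2,:2].T@(v[:2]-t[:2])).round(1),"toolyaw",np.arctan2(R[1,1],R[0,1]).round(3))
E
python3 flat.py wrist 450 -40 0 0
```

```text
[404.  -40.6 120.5] [(0.97, [234.0, 326.0], 12594)]
0 [ 4.6286e+02 -4.1480e+01 -3.8800e+00  1.0000e-02] [0.87] tool [-58.9  -1.4] toolyaw 1.579
5 [463.98 -41.44  -6.87   0.  ] [0.85] tool [-60.   -1.4] toolyaw 1.579
```

>>> arm_command(motion=[[-1,0,0,0.15,7],[-2,0,0,0.3,6],[-3,0,0,0.45,5],[-4,0,0,0.6,5],[-5,0,0,0.75,5],[-5.7,0,0,0.9,5],[-5.7,0,0,1.05,5],[-5.7,0,0,1.2,5],[-5.7,0,0,1.35,5],[-5.7,0,0,1.5,5]])

```text
clock: 40.95
tcp_pos: [461.6, -39.9, 118.1]
tcp_rot: [[-0.074, 0.997, -0.004], [0.997, 0.074, 0.001], [0.001, -0.003, -1.0]]
ft_force: [-0.3, -0.6, 0.9]
gripper_width: 0.584
gripper_force: 0.0
```

>>> arm_command(motion=[[0,0,0,0.06,5],[0,0,0,0.06,5],[0,0,0,0.06,5]])

```text
clock: 41.25
tcp_pos: [461.6, -39.9, 118.9]
tcp_rot: [[-0.021, 1.0, -0.002], [1.0, 0.021, 0.001], [0.001, -0.002, -1.0]]
ft_force: [-0.8, -0.6, -0.2]
gripper_width: 0.584
gripper_force: 0.0
```

```bash
python3 flat.py wrist 462 -41 0 0
```

```text
[461.6 -39.9 119.2] [(0.7, [343.0, 304.0], 1350), (0.6, [181.0, 325.0], 15063)]
0 [  698824.67    69372.14 -1271179.78     2067.74] [0.] tool [ 54590.1 699676.6] toolyaw 0.021
5 [  515307.91    55757.84 -1070872.72     5902.87] [0.] tool [ 44869.7 515912.8] toolyaw 0.021
```

```bash
sed -i 's/print(t.round/d=sorted(d,key=lambda e:-e["region"].sum()); print(t.round/' flat.py; python3 flat.py wrist 462 -41 0 0
```

```text
[461.7 -40.  119.7] [(0.58, [182.0, 329.0], 14877)]
0 [ 4.6153e+02 -4.2400e+01 -4.9400e+00  1.0000e-02] [0.88] tool [-2.4 -0.2] toolyaw 0.021
5 [ 4.6149e+02 -4.2320e+01 -4.4400e+00  1.0000e-02] [0.88] tool [-2.4 -0.2] toolyaw 0.021
```

>>> arm_command(motion=[[-0.2,-0.2,4,0.01,5],[-0.2,-0.2,8,0.01,5],[-0.2,-0.2,11,0.01,5],[-0.2,-0.2,12.4,0.01,5],[-0.2,-0.2,12.6,0.01,5],[-0.2,-0.2,12.6,0.01,5],[-0.2,-0.2,12.6,0.01,1],[-0.2,-0.2,12.6,0.01,1],[-0.2,-0.2,12.6,0.01,1],[-0.2,-0.2,12.6,0.01,1]], force=60)

```text
clock: 42.45
tcp_pos: [461.0, -42.4, -4.0]
tcp_rot: [[-0.01, 1.0, 0.003], [1.0, 0.01, -0.001], [-0.001, 0.003, -1.0]]
ft_force: [-1.0, -0.1, 6.0]
gripper_width: 0.244
gripper_force: 62.7
```

>>> arm_command(motion=[[0,0,0,0,1],[0,0,0,0,1]])

```text
clock: 42.65
tcp_pos: [461.0, -42.4, -4.0]
tcp_rot: [[-0.01, 1.0, 0.003], [1.0, 0.01, -0.001], [-0.001, 0.003, -1.0]]
ft_force: [-0.7, -1.0, 6.0]
gripper_width: 0.241
gripper_force: 62.8
```

>>> arm_command(motion=[[0,0,-3,0,1],[0,0,-7,0,1],[3,-0.4,-10,0,1],[7,-0.9,-10,-0.05,1],[11.5,-1.4,-10,-0.1,1],[16,-2,-10,-0.16,1],[20.5,-2.5,-10,-0.16,1],[25,-3,-10,-0.16,1],[29,-3.6,-10,-0.16,1],[32.2,-3.9,-10,-0.16,1]])

```text
clock: 43.65
tcp_pos: [415.6, 281.5, 92.7]
tcp_rot: [[-0.171, 0.985, -0.002], [0.985, 0.171, -0.001], [-0.0, -0.003, -1.0]]
ft_force: [0.3, 0.1, -4.1]
gripper_width: 0.247
gripper_force: 61.4
```

>>> arm_command(motion=[[0,0,0,0,1],[0,0,0,0,1],[0,0,0,0,1]])

```text
clock: 43.95
tcp_pos: [417.0, 278.5, 93.2]
tcp_rot: [[-0.169, 0.986, -0.002], [0.986, 0.169, -0.002], [-0.001, -0.002, -1.0]]
ft_force: [0.1, 0.0, -4.6]
gripper_width: 0.244
gripper_force: 61.5
```

```bash
python3 flat.py wrist 420 280 100 0.17; python3 -c "
from h import *
s=read_state();print(s['tcp_pos'],s['ft_force'],s['gripper_width'])"
```

```text
[417.3 278.4  93.5] [(0.72, [209.0, 330.0], 32642)]
0 [4.1878e+02 2.7898e+02 9.3550e+01 1.7000e-01] [0.71] tool [0.3 1.5] toolyaw 0.169
5 [4.1821e+02 2.7881e+02 9.3600e+01 1.7000e-01] [0.71] tool [0.3 0.9] toolyaw 0.169
[417.55350382 278.3821935   93.75919723] [ 0.05458601 -0.0616464  -5.40669897] 0.2505707023328654
```

>>> arm_command(motion=[[0.1,0.1,1,0,1],[0.1,0.1,2.5,0,1],[0.1,0.1,3.5,0,1],[0.1,0.1,4,0,1],[0.1,0.1,4,0,1],[0.1,0.1,4,0,1]])

```text
clock: 44.65
tcp_pos: [418.7, 280.7, 54.5]
tcp_rot: [[-0.169, 0.986, 0.001], [0.986, 0.169, 0.0], [0.0, 0.001, -1.0]]
ft_force: [0.4, -0.2, -5.2]
gripper_width: 0.246
gripper_force: 61.4
```

>>> arm_command(motion=[[0,0,0.1,0,1],[0,0,0.2,0,1],[0,0,0.2,0,1]])

```text
clock: 44.95
tcp_pos: [418.5, 280.8, 52.5]
tcp_rot: [[-0.169, 0.986, 0.001], [0.986, 0.169, 0.0], [0.0, 0.001, -1.0]]
ft_force: [-0.7, 0.1, -4.8]
gripper_width: 0.246
gripper_force: 61.4
```

>>> arm_command(motion=[[-0.1,0,0.1,0,1],[-0.1,0,0.2,0,1],[-0.1,0,0.3,0,1],[-0.1,0,0.3,0,1]])

```text
clock: 45.35
tcp_pos: [418.7, 279.7, 50.0]
tcp_rot: [[-0.169, 0.986, 0.0], [0.986, 0.169, 0.0], [-0.0, 0.0, -1.0]]
ft_force: [-2.2, -2.0, 0.2]
gripper_width: 0.246
gripper_force: 62.1
```

Contact: the plate's weight is now on the pile. Releasing.

>>> arm_command(motion=[[0,0,0,0,3.5],[0,0,0,0,4.5],[0,0,0,0,4.5],[0,0,-3,0,4.5],[0,0,-7,0,4.5],[0,0,-11,0,4.5],[-4,0,-13,0,4.5],[-8,0,-13,0,4.5],[-8,0,-13,0,4.5],[-8,0,-13,0,4.5]])

```text
clock: 46.35
tcp_pos: [432.3, 200.6, 179.4]
tcp_rot: [[-0.167, 0.986, 0.001], [0.986, 0.167, 0.001], [0.001, 0.001, -1.0]]
ft_force: [-0.5, -0.6, -0.0]
gripper_width: 0.529
gripper_force: 0.0
```

```bash
python3 flat.py wrist 420 280 54 0.17; python3 look.py scene blank1 leftover; python3 look.py side blank1; python3 - <<'E'
from h import *
p=optics.get_image("wrist"); a=p["image"].copy()
for P in platepts((420.3,279.6,54,.174),0)[0]+[box(420.3,279.6,.174,(50,80,36),18)]:
    cv2.polylines(a,[cv2.convexHull(project(p,P).round().astype(np.int32))],True,(0,255,0),1)
cv2.imwrite("pics/w13.png",a)
E
```

```text
[432.  201.1 179.1] [(0.92, [83.0, 332.0], 17867), (0.23, [38.0, 305.0], 4861)]
0 [4.2048e+02 2.8052e+02 4.9530e+01 1.7000e-01] [0.87] tool [80.2  2.1] toolyaw 0.169
5 [4.2041e+02 2.8064e+02 5.0720e+01 1.7000e-01] [0.87] tool [80.3  2. ] toolyaw 0.169
scene blank1 0.5 [270. 176.] xy [ 593.1 -452. ] yaw -1.365 iou 0.48 928
scene leftover 0.81 [204. 428.] xy [645.4 269.5] yaw -0.038 iou 0.79 231
scene leftover 0.5 [171. 391.] xy [488.  223.1] yaw -0.058 iou 0.27 941
```

View pics/w13.png

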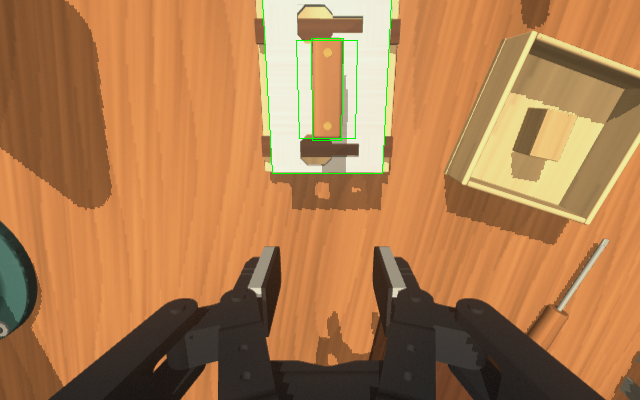

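The final picture shows the plate lying flat and centred on the pile: its near edge is at row 172 and the handle at (327, 90), matching the overlay. The leftover is in the scrap box at (553, 135), and no blank is left on the bench. I'm handing in.

```bash
python3 -c "
from rig import r
print(r.finish_job())"
```

```text
the job is handed in; nothing more can be done
None
```

The job is handed in at about 46 s: the leftover is in the scrap box, all three blanks found are stacked square in the bed, and the plate lies flat on the pile, handle up and centred to about 1 mm in the wrist camera. I set the plate down once on clear bench to flatten it before regripping, and the judge's result was not shown.

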